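# Clamp the chopping board for one-handed cutting

## Task

Fix the small chopping board in the one-handed cook's clamp: gently push it along its tray fully home against the end stop, then turn the red knob clockwise until the clamp foot just touches the board, and tighten it by one quarter of a turn more, no further. Let go, and leave the mill, the coffee jar and the pink mug where they stand.

Things in the scene. Friction and masses are not known exactly. Their poses are not given: they have to be found in the camera images.
- holder: White low tray fixed to the worktop, 208 x 136 mm, floor 8 mm above the worktop. Origin on the worktop straight below the knob's axis; +x points along the tray to the end stop, whose face is at x = +0.035 and 16 mm high above the floor. Side rails along x are 11 mm high above the floor, 113 mm apart inside. The floor ends at the open end, x = -0.130.
- clamp: Dark steel clamp, fixed, same origin and axes as the holder. Column at x = 0.050 to 0.074, arm 44 mm wide over the tray from x = -0.028 to 0.074, 72 to 104 mm above the worktop, with the red knob on top. Below hangs a black foot, 32 mm across, on the knob's axis; the knob drives it down 24 mm a turn. Its height differs from start to start: touch comes at a knob value of about 1.0 to 3.2 rad.
- knob_grip (a point): Grip point of the red bar knob: on its vertical axis, 135 mm above the worktop, halfway up the bar, which is 50 mm long, 14 mm thick and 34 mm tall (116 to 150 mm up). The point's x axis runs along the bar, y across its 14 mm. The knob does not move up or down as it turns.
- knob (a joint): Knob angle, rad; grows clockwise seen from above (tightening), 0 to 6.2, starts at 0 to 0.4; at 0 the bar lies along the clamp's x. Steady friction of about 0.20 N m always opposes motion. The sprung foot adds a torque against tightening: none until touch, at once 0.057 N m at touch (15 N on the board), about 0.135 a quarter turn later (35 N), also felt standing still. It stays where left.
- board: Loose beech chopping board, 180 (x) x 110 (y) x 20 mm, about 0.35 kg, lying in the tray between the rails (top then 28 mm above the worktop). Origin at the centre of its underside; its x axis is the tray's. It starts pulled out 30 to 60 mm; when home its origin is at x = -0.055 in the holder's frame. Its outer end is 90 mm from its origin and sticks out of the tray.
- mill: Wooden pepper mill, 58 mm across, 170 mm tall, origin under its centre. Bystander.
- coffee_jar: Jar with a red lid, 81 mm across, 163 mm tall, origin under its centre. Bystander.
- pink_mug: Pink mug, 83 x 124 x 94 mm with its handle, origin under its centre. Bystander.
There are look-alikes about, which are no part of the job. Several things have the shape of the board; the one meant has the colours described above.

How it is judged (in metres and radians):
On the way, in this order (a step that is already met when the one before it is completed fails the run):
1. the board is pushed home against the end stop while the foot is still clear of it (x of board in the frame of holder above -0.058 m and z of board in the frame of holder below 0.011 m and contact force between clamp and board below 0.5 N), for 0.2 s.
2. the foot touches the board, which is home (x of board in the frame of holder above -0.058 m and z of board in the frame of holder below 0.011 m and contact force between clamp and board above 2 N), for 0.1 s.
At the end, for the whole second after the job is handed in: The board is home (within 3 mm of the end stop, flat on the tray) and at rest, and the foot presses it with 29 to 41 N, which is a quarter turn past touch, give or take about 23 degrees; the knob is let go and still (x of board in the frame of holder above -0.058 m and z of board in the frame of holder below 0.011 m and contact force between clamp and board between 29 and 41 N and velocity of joint knob between -0.05 and 0.05 rad/s and linear speed of board below 0.01 m/s).
It fails at once if the board is overtightened: the foot presses it with more than 49 N (some 145 degrees past touch) (contact force between clamp and board above 49 N).
It fails at once if the robot pushes the board with more than 40 N (contact force between any of the fingers, the arm and board above 40 N).
It fails at once if the pepper mill is moved more than 25 mm or tipped (distance of mill from where it was at the start of the episode above 0.025 m or angle between mill's own z axis and vertical above 0.3 rad).
It fails at once if the coffee jar is moved more than 25 mm or tipped (distance of coffee_jar from where it was at the start of the episode above 0.025 m or angle between coffee_jar's own z axis and vertical above 0.3 rad).
It fails at once if the pink mug is moved more than 25 mm or tipped (distance of pink_mug from where it was at the start of the episode above 0.025 m or angle between pink_mug's own z axis and vertical above 0.3 rad).
It also fails if it takes over 72 s, if anything falls off the work surface, if the arm or the gripper's body presses on something with over 40 N, if the wrist force passes 120 N, or if a joint passes its speed limit or range.

## Robot

A 6-joint arm with a two-finger parallel gripper is mounted at the origin on a cart in front of the work surface, level with it; the furniture and walls round the work are solid. World frame = base frame: x ahead of the robot, y to its left, z up, the work surface at z = 0. Lengths are in mm, angles in rad, forces in N, time in s.
With the tool pointing down it reaches from about 275 to 1000 mm from the base axis. Payload 8.4 kg.
Tool frame: the origin (TCP) lies between the finger pads; the fingertips stand 22 mm ahead of it and the grasp point (between the pads) lies 3 mm ahead of it; z points along the fingers, y is the line along which they close (so a half turn about z gives the same grasp; the last joint's range is limited). The gripper opens to 85 mm and grips with 20 to 120 N. Pads are 22 mm wide; open, the fingers measure 114 mm over their backs; the gripper's body (76 mm by 85 mm) begins 54 mm behind the grasp point. The pads swing forward as they close: fully open they stand 13 mm farther back than shut.
Start: joints at [1.11, 0.353, 1.633, -0, 1.155, -0.002], TCP at [276.794, 560.368, 227.781] pointing down, gripper open.
Joint ranges: [-2.63, 2.63], [-0.92, 2.1], [0.06, 2.66], [-1.3, 4.44], [0, 2.69], [-3.02, 3.02]. Speed limits (rad/s): [2.22, 2.22, 2.79, 3.14, 3.14, 3.14].

## Interface

Orientations are given as [roll, pitch, yaw] about the fixed x, y, z axes, in that order (R = Rz(yaw) Ry(pitch) Rx(roll)).
In Python, from rig import r, grab_frame gives the robot as it stands.
- The arm moves only by the shell command python3 -m inch 'ROWS' [FORCE]. ROWS is JSON, a list of rows, each a list of 7 numbers: the turn, a rotation vector about the tool's x, y, z as a fraction of full scale, then the shift along the tool's x, y, z as a fraction of full scale, then the closure, from 0 (fully open) to 1 (shut). In form: [[rx, ry, rz, dx, dy, dz, fingers], ...]. A call has 1 to 8 rows; each row shifts and turns the commanded pose from where the row before left it, along the tool's axes as they then stand; what a row does not reach is not made up. Full scale, the value 1, is 2.5 cm for a shift and pi rad for a turn. A row lasts 1/12 s, in which the tool goes at most 41.7 mm and 7.16 degrees, less where a joint would pass 70% of its speed; a pose out of reach is approached as far as the arm can. A call with a number of a shift or a turn outside -1 to 1 is refused whole. A call with a gripper value outside its range is refused whole. The fingers move at their own pace and stop on an object; FORCE is the grip in N (left out, the last holds). Time passes only in rows, so rows that do not move let the fingers close. It gives the time, the measured TCP pose, the force, the opening and the grip force at its end, in the units of the state.
- r.sense(): the state, without advancing time (a new reading comes with each control period).
- grab_frame(name): name is "scene" or "top" or "wrist"; returns a dict with "pixels" (420x560x3 uint8, red, green, blue), "z_map" (420x560 float32, mm along the optical axis (not along the pixel's ray), 0 where there is no reading), "vertical_fov" (degrees; the focal length in pixels is half the picture's height over the tangent of half this angle, whatever the lens; pixels are square), "cx", "cy" (the principal point, pixels), "dist" ([k1, k2, p1, p2, k3] as OpenCV has them; the pictures are not rectified), "cam_to_world" (4x4, takes a point from camera to world coordinates). Camera axes: x right, y down, z forward; pixel columns grow to the right and rows downward; lengths in mm; the calibration is good to about 2 mm. A picture is of the moment at which its call begins.
- r.sign_off(): hands the job in; it is judged then, once.
The state is a dict: "clock": time; "qpos": joint angles; "qvel": joint speeds; "joint_efforts": joint torques, N m; "eef_pos": TCP position; "tcp_rot": TCP orientation; "contact_force": force on the tool from outside, world axes, zero at the start; "wrist_torque": the same for the moment, N m; "opening": opening from 0.0 (shut) to 1.0 (fully open); "grasp_force": force on a finger pad.
Only numpy, scipy, OpenCV 4.12 (cv2) and the standard library are available. Lean on these libraries where they do the work, as an engineer would, in place of code of your own. Each camera call takes 0.05 s, during which the arm holds its last target. There are 200 camera calls.

## Working session

There is one attempt and no reset: what is moved stays moved. The work goes in short steps, Python scripts to look and compute and a shell command to move; the robot and the scene stay as the last step left them, time stands still between calls to the robot, and variables do not carry over. Pictures are saved under pics/ and viewed, at most 10 in all, crops included, and the job is handed in when it is done.

```bash
ls; mkdir -p pics
cat > h.py <<'E'
import numpy as np, cv2
from rig import r, grab_frame
def snap(name,tag):
    f=grab_frame(name); cv2.imwrite(f'pics/{tag}.png',f['pixels'][:,:,::-1]); np.save(f'{tag}.npy',f,allow_pickle=True); return f
def load(tag): return np.load(f'{tag}.npy',allow_pickle=True).item()
def K(f):
    F=f['pixels'].shape[0]/2/np.tan(np.radians(f['vertical_fov'])/2)
    return np.array([[F,0,f['cx']],[0,F,f['cy']],[0,0,1.]])
def world(f,uv,z=None):
    """uv list -> world mm; z: intersect with plane z, else depth"""
    uv=np.array(uv,float).reshape(-1,1,2)
    n=cv2.undistortPoints(uv,K(f),np.array(f['dist'],float)).reshape(-1,2)
    T=np.array(f['cam_to_world']); d=np.c_[n,np.ones(len(n))]
    if z is None:
        zz=[f['z_map'][int(round(v)),int(round(u))] for u,v in uv.reshape(-1,2)]
        return (d*np.array(zz)[:,None])@T[:3,:3].T+T[:3,3]
    dw=d@T[:3,:3].T; s=(z-T[2,3])/dw[:,2]
    return dw*s[:,None]+T[:3,3]
E
python3 - <<'E'
from h import *
for n in("scene","top"):
    f=snap(n,n+"0"); print(n,f['vertical_fov'],f['cam_to_world'])
print(r.sense())
E
```

```text
pics
scene 42.70462698535258 [[ 1.04169063e-01 -5.61533428e-01  8.20870888e-01 -9.61874756e+02]
 [-9.94465384e-01 -4.74480841e-02  9.37404933e-02 -3.72556230e+02]
 [-1.36896696e-02 -8.26092542e-01 -5.63368179e-01  1.19609218e+03]
 [ 0.00000000e+00  0.00000000e+00  0.00000000e+00  1.00000000e+00]]
top 50.16959246264992 [[ 1.22519033e-01 -8.92413500e-01  4.34266314e-01  6.73764770e+01]
 [-9.92443375e-01 -1.07199882e-01  5.97020310e-02 -2.74894804e+02]
 [-6.72560098e-03 -4.38299361e-01 -8.98803892e-01  1.23442822e+03]
 [ 0.00000000e+00  0.00000000e+00  0.00000000e+00  1.00000000e+00]]
{'clock': 0.1, 'qpos': array([ 1.10957950e+00,  3.53573839e-01,  1.63404749e+00, -3.70439599e-05,
        1.15517469e+00, -2.41070376e-03]), 'qvel': array([-0.00018531, -0.0021972 , -0.00281389,  0.00023893,  0.00132029,
        0.00142641]), 'joint_efforts': array([ 1.08193159e-03, -6.06359696e+01, -3.42822433e+01, -5.72697490e-05,
        4.02046717e-03,  7.12303176e-06]), 'eef_pos': array([276.63041495, 559.98354379, 227.14515348]), 'tcp_rot': array([-3.14038921e+00,  3.09711609e-05,  2.68280153e+00]), 'contact_force': array([-0.16047528,  0.86295284, -0.09807632]), 'wrist_torque': array([-0.01979758, -0.02083004,  0.02279107]), 'grasp_force': 0.0, 'opening': 0.9958523521125918}
```

View pics/top0.png

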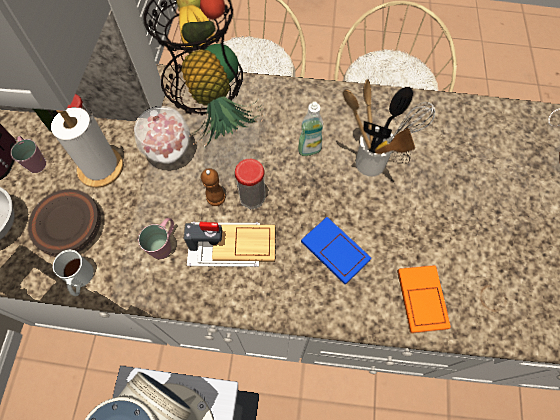

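View pics/scene0.png

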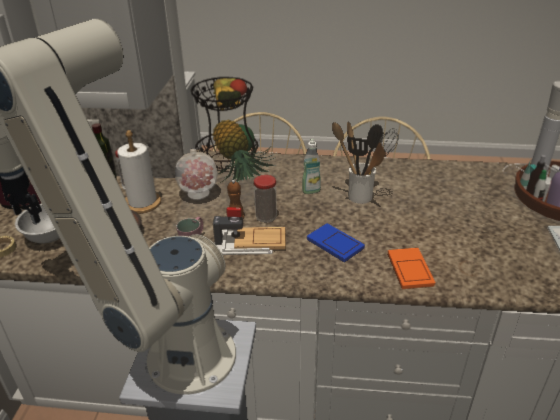

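The beech board in the white tray at top (243,242) matches the description. The blue board (336,249) and the orange one (424,297) are look-alikes. The mill is at (212,187), the jar at (250,182) and the mug at (155,241). I'll confirm with a crop.

Run:
```python
from h import *
f=load('top0'); im=f['pixels'][160:280,135:295,::-1]
cv2.imwrite('pics/crop0.png',cv2.resize(im,None,fx=5,fy=5,interpolation=cv2.INTER_CUBIC))
```

```text
(no output)
```

View pics/crop0.png

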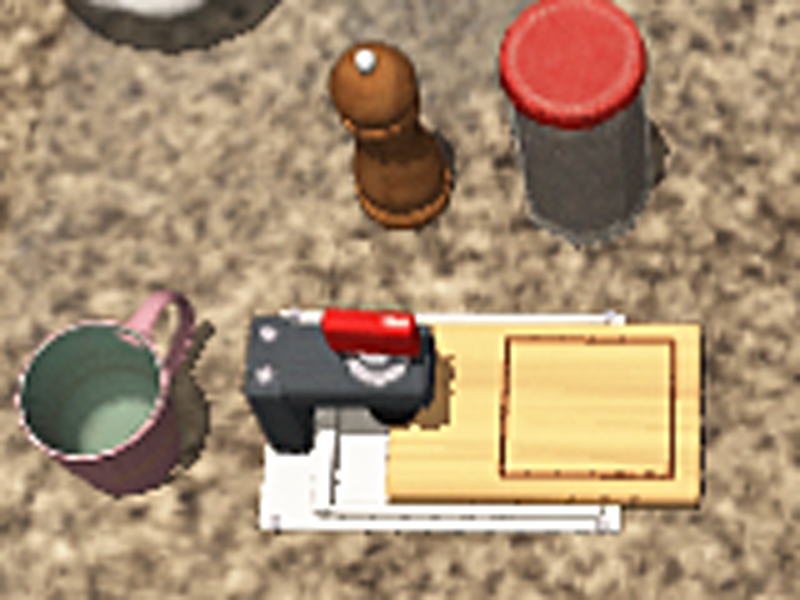

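The crop shows the beech board in the white tray, with its outer end to the right at crop x≈700. The clamp and red knob are on the left, with the knob at crop (370,330), and the end stop faces image-left. Next I'll compute positions.

Run:
```python
from h import *
np.set_printoptions(precision=1,suppress=True)
f=load('top0')
c=lambda L:[(135+u/5-.4,160+v/5-.4) for u,v in L]
print('board top outer corners, inner near corner',world(f,c([(701,325),(700,498),(388,497)]),28))
print('tray near corners z19',world(f,c([(263,516),(620,516)]),19)); print('far', world(f,c([(622,317)]),19))
print('arm top corners z104',world(f,c([(248,318),(432,327),(430,380),(250,390)]),104))
# knob red pixels by depth
m=np.zeros((420,560),bool); m[215:240,190:225]=1
p=f['pixels'].astype(int); m&=(p[...,0]>120)&(p[...,1]<70)
v,u=np.nonzero(m); P=world(f,np.c_[u,v]); 
T=P[P[:,2]>145]; print(len(P),len(T),T.mean(0),cv2.minAreaRect(T[:,:2].astype(np.float32)))
print('all',P.min(0),P.max(0))
print('mill,jar,mug',world(f,c([(405,200),(570,60),(90,375)])), world(f,c([(365,60)])))
print('mug rim', world(f,c([(165,390),(190,300)])))
```

```text
board top outer corners, inner near corner [[ 589.3 -203.4   28. ]
 [ 483.2 -215.9   28. ]
 [ 462.4  -40.1   28. ]]
tray near corners z19 [[ 445.2   30.6   19. ]
 [ 470.2 -171.6   19. ]]
far [[ 592.7 -155.8   19. ]]
arm top corners z104 [[530.5  41.1 104. ]
 [537.5 -61.1 104. ]
 [506.4 -65.5 104. ]
 [488.6  31.1 104. ]]
98 68 [503.5 -39.  180.9] ((304.06103515625, -161.24266052246094), (523.1224365234375, 45.6998291015625), 30.642236709594727)
all [  67.4 -274.9    8.7] [ 585.   -11.5 1234.4]
mill,jar,mug [[ 647.7  -16.8   31.9]
 [ 679.5 -120.3  165.1]
 [ 510.9  143.6   38.3]] [[665.2  -8.1 166.8]]
mug rim [[491.2  84.5  81.4]
 [579.4 107.    2.7]]
```

```bash
python3 -m inch '[[0,0,0.0394,0,0,0,1],[0,0,0.0394,0,0,0,1],[0,0,0.0394,0,0,0,1],[0,0,0.0394,0,0,0,1],[0,0,0.0394,0,0,0,1],[0,0,0.0394,0,0,0,1],[0,0,0.0394,0,0,0,1],[0,0,0.0394,0,0,0,1]]' 40
python3 -m inch '[[0,0,0,-1,0.2,0,1],[0,0,0,-1,0.2,0,1],[0,0,0,-1,0.2,0,1],[0,0,0,-1,0.2,0,1],[0,0,0,-1,0.2,0,1],[0,0,0,-1,0.2,0,1],[0,0,0,-1,0.2,0,1],[0,0,0,-1,0.2,0,1]]'
python3 -c "
from rig import r; print(r.sense()['qpos'])"
```

```text
clock: 0.77
eef_pos: [276.7, 560.1, 227.3]
tcp_rot: [-3.141, 0.001, 1.686]
contact_force: [0.2, -0.9, 1.3]
opening: 0.004
grasp_force: 0.0
clock: 1.43
eef_pos: [340.8, 365.4, 227.5]
tcp_rot: [-3.141, 0.0, 1.693]
contact_force: [0.1, -0.3, 0.4]
opening: 0.002
grasp_force: 0.0
[ 8.17159319e-01  1.57663189e-01  1.89602683e+00 -3.91573635e-05
  1.08842697e+00  6.95221001e-01]
```

```bash
python3 -m inch '[[0,0,0,-1,0.2,0,1],[0,0,0,-1,0.2,0,1],[0,0,0,-1,0.2,0,1],[0,0,0,-1,0.2,0,1],[0,0,0,-1,0.2,0,1],[0,0,0,-1,0.2,0,1],[0,0,0,-1,0.2,0,1],[0,0,0,-1,0.2,0,1]]' >/dev/null
python3 -m inch '[[0,0,0,-1,0.2,0,1],[0,0,0,-1,0.2,0,1],[0,0,0,-1,0.2,0,1],[0,0,0,-1,0.2,0,1],[0,0,0,-1,0.2,0,1],[0,0,0,-1,0.2,0,1],[0,0,0,-1,0.2,0,1],[0,0,0,-1,0.2,0,1]]' > /dev/null
python3 -m inch '[[0,0,0,-1,0.2,0,1],[0,0,0,-1,0.2,0,1],[0,0,0,-1,0.2,0,1],[0,0,0,-1,0.2,0,1],[0,0,0,-1,0.2,0,1],[0,0,0,-1,0.2,0,1],[0,0,0,-0.5,0.1,0,1],[0,0,0,0,0,0,1]]'
python3 -c "
from h import *
f=snap('wrist','w1');print(f['cam_to_world'].round(2))"
```

```text
clock: 3.43
eef_pos: [521.3, -180.0, 227.4]
tcp_rot: [-3.142, 0.0, 1.69]
contact_force: [0.6, 0.9, -0.4]
opening: 0.002
grasp_force: 0.0
[[ 9.9000e-01  1.1000e-01  4.0000e-02  5.1138e+02]
 [ 1.2000e-01 -9.4000e-01 -3.1000e-01 -1.0086e+02]
 [-0.0000e+00  3.1000e-01 -9.5000e-01  3.7315e+02]
 [ 0.0000e+00  0.0000e+00  0.0000e+00  1.0000e+00]]
```

View pics/w1.png

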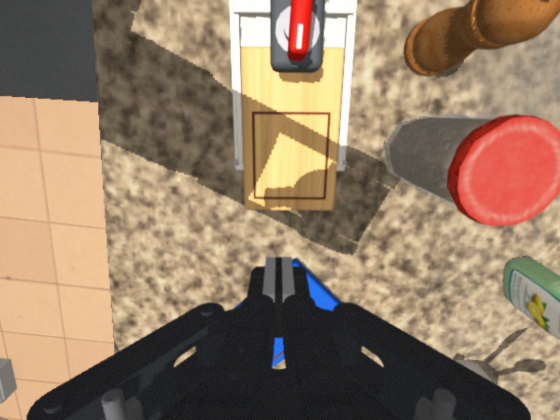

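The wrist view shows the board's outer end at y≈210 px, between x=243 and 335. The tray's open end is at y≈170 and the board's inner edge at y≈47. The knob is at about (300,25), tilted slightly. The gripper points at the area behind the board's end.

```bash
python3 - <<'E'
from h import *
np.set_printoptions(precision=1,suppress=True)
f=load('w1')
print('outer',world(f,[(243.5,211),(334.5,210)],28)); print('inner',world(f,[(241,47),(343,46)],28))
print('railends z19',world(f,[(237,170),(348,170)],19))
print(world(f,[(231,12),(355,12)],24))
p=f['pixels'].astype(int); m=(p[...,0]>120)&(p[...,1]<80)&(p[...,2]<80); m[80:]=0; m[:,350:]=0
v,u=np.nonzero(m); P=world(f,np.c_[u,v]); T=P[(P[:,2]>140)&(P[:,2]<160)]
R=cv2.minAreaRect(T[:,:2].astype(np.float32));print(len(P),len(T),T.mean(0),R,cv2.boxPoints(R))
E
python3 -m inch '[[0,0,0,-1,0,0,1],[0,0,0,-0.5,0.1,0,1],[0,0,0,0,0,0,1]]'
```

```text
outer [[ 482.2 -215.9   28. ]
 [ 592.1 -201.6   28. ]]
inner [[464.9 -38.2  28. ]
 [569.7 -24.8  28. ]]
railends z19 [[ 469.5 -168.5   19. ]
 [ 601.5 -152.8   19. ]]
[[451.6  -6.8  24. ]
 [576.9   8.1  24. ]]
905 885 [518.8 -42.1 148.8] ((518.9200439453125, -43.104270935058594), (13.375173568725586, 32.67496109008789), 2.4701218605041504) [[511.5 -27.1]
 [512.9 -59.7]
 [526.3 -59.1]
 [524.9 -26.5]]
clock: 3.73
eef_pos: [528.4, -215.8, 227.8]
tcp_rot: [3.141, 0.001, 1.692]
contact_force: [0.1, 0.3, 0.2]
opening: 0.001
grasp_force: 0.0
```

```bash
python3 -m inch '[[0,0,0,-1,0.38,0,1],[0,0,0,0,0,1,1],[0,0,0,0,0,1,1],[0,0,0,0,0,1,1],[0,0,0,0,0,1,1],[0,0,0,0,0,1,1],[0,0,0,0,0,1,1],[0,0,0,0,0,0.8,1]]'
python3 -m inch '[[0,0,0,0,0,0.8,1],[0,0,0,0,0,0,1],[0,0,0,0.3,0,0,1],[0,0,0,0,0,0,1]]'
```

```text
clock: 4.4
eef_pos: [539.5, -236.9, 56.1]
tcp_rot: [-3.14, -0.001, 1.693]
contact_force: [-0.1, -0.4, -0.9]
opening: -0.002
grasp_force: 0.0
clock: 4.73
eef_pos: [539.5, -229.7, 38.7]
tcp_rot: [3.141, -0.0, 1.693]
contact_force: [-0.0, 0.1, 0.5]
opening: 0.002
grasp_force: 0.0
```

```bash
python3 -m inch '[[0,0,0,0,0,0.25,1],[0,0,0,0.12,0,0,1],[0,0,0,0.12,0,0,1],[0,0,0,0.12,0,0,1],[0,0,0,0.12,0,0,1]]'
python3 -m inch '[[0,0,0,0.1,0,0,1],[0,0,0,0.1,0,0,1],[0,0,0,0.1,0,0,1],[0,0,0,0.1,0,0,1]]'
python3 -m inch '[[0,0,0,0.1,0,0,1],[0,0,0,0.1,0,0,1]]'
python3 -m inch '[[0,0,0,0.1,0,0,1],[0,0,0,0.1,0,0,1]]'
python3 -m inch '[[0,0,0,0.06,0,0,1],[0,0,0,0.06,0,0,1]]'
```

```text
clock: 5.15
eef_pos: [538.1, -219.0, 31.9]
tcp_rot: [3.141, 0.0, 1.692]
contact_force: [0.4, 0.6, -0.1]
opening: -0.001
grasp_force: 0.0
clock: 5.48
eef_pos: [536.7, -209.0, 31.6]
tcp_rot: [3.142, 0.0, 1.693]
contact_force: [-0.4, -0.1, -0.3]
opening: -0.005
grasp_force: 0.0
clock: 5.65
eef_pos: [536.0, -204.1, 31.5]
tcp_rot: [-3.142, 0.0, 1.693]
contact_force: [0.4, -0.7, -0.3]
opening: 0.0
grasp_force: 0.0
clock: 5.82
eef_pos: [535.4, -199.1, 31.5]
tcp_rot: [-3.142, -0.0, 1.693]
contact_force: [0.1, -0.3, 0.5]
opening: -0.002
grasp_force: 0.0
clock: 5.98
eef_pos: [535.1, -196.2, 31.5]
tcp_rot: [3.142, 0.0, 1.693]
contact_force: [-0.7, -0.5, 0.3]
opening: 0.0
grasp_force: 0.0
```

```bash
for i in 1; do python3 -m inch '[[0,0,0,0.06,0,0,1],[0,0,0,0.06,0,0,1]]'; python3 -m inch '[[0,0,0,0.06,0,0,1],[0,0,0,0.06,0,0,1]]';  python3 -m inch '[[0,0,0,0.04,0,0,1],[0,0,0,0,0,0,1]]'; python3 -m inch '[[0,0,0,0.04,0,0,1],[0,0,0,0,0,0,1]]'; done | egrep 'eef|contact'
python3 -c "
from h import *
f=snap('top','t1'); im=f['pixels'][190:280,165:285,::-1]; cv2.imwrite('pics/t1c.png',cv2.resize(im,None,fx=6,fy=6,interpolation=cv2.INTER_CUBIC))"
```

```text
eef_pos: [534.8, -193.3, 31.6]
contact_force: [0.3, -0.4, 0.5]
eef_pos: [534.4, -190.3, 31.5]
contact_force: [0.3, 0.9, -0.4]
eef_pos: [534.2, -189.2, 31.5]
contact_force: [-0.3, 0.4, 0.1]
eef_pos: [534.1, -188.3, 31.5]
contact_force: [0.1, -0.3, -0.4]
```

View pics/t1c.png

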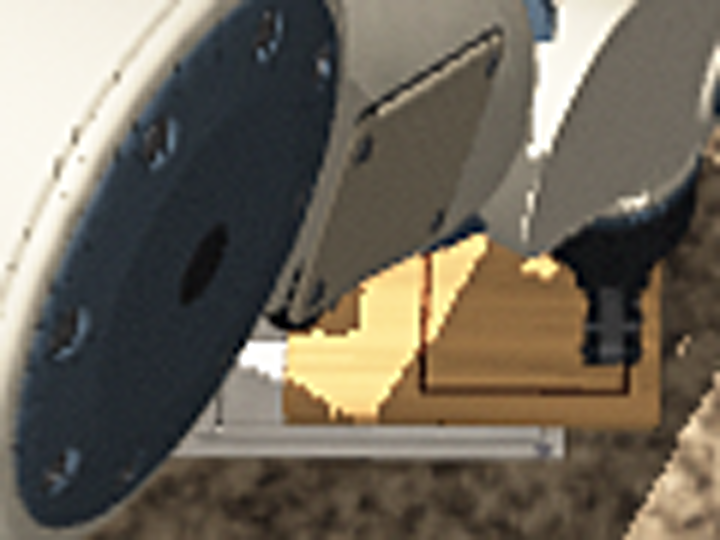

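The board hasn't moved: its end is still at crop x≈660. The fingertips at (610,360) appear to stand over it without touching. I'll check their depth.

Run:
```python
from h import *
np.set_printoptions(precision=1,suppress=True)
f=load('t1')
for y in range(270,420,15):
    print(y,world(f,[(165+610/6-.4,190+y/6-.4),(165+645/6-.4,190+y/6-.4)]).ravel())
print(r.sense()['eef_pos'],r.sense()['contact_force'],r.sense()['tcp_rot'])
```

```text
270 [ 498.1 -193.4  168.6  521.  -205.   116.7]
285 [  67.4 -274.9 1234.4  520.5 -204.9  100. ]
300 [ 496.8 -192.9  137.1  541.5 -201.4   28. ]
315 [ 489.1 -193.9  139.   533.3 -202.5   29.3]
330 [ 485.1 -194.3  131.4  525.5 -203.5   30. ]
345 [ 479.7 -194.9  127.1  519.3 -204.2   26.2]
360 [ 474.6 -195.4  122.2  512.4 -205.1   24.4]
375 [ 501.3 -189.7   28.6  504.5 -206.1   25.4]
390 [ 493.5 -190.8   29.7  495.4 -207.3   29.8]
405 [ 487.  -191.6   26.9  487.3 -208.3   31.7]
[ 534.1 -188.4   31.5] [ 0.8 -0.1 -0.3] [-3.1 -0.   1.7]
```

```bash
python3 -c "
from h import *
np.set_printoptions(precision=1,suppress=True)
f=snap('wrist','w2')
for v in range(150,300,12): print(v,world(f,[(240,v),(281,v),(320,v)]).ravel())"
```

```text
150 [ 507.2 -127.7   27.9  527.3 -125.3   28.   546.5 -123.    27.5]
162 [ 507.7 -133.5   28.5  528.  -131.    28.9  547.6 -129.    26.7]
174 [ 508.  -140.    26.6  528.8 -137.3   27.3  548.6 -135.    26.8]
186 [ 508.7 -145.8   28.2  529.5 -143.4   27.7  549.3 -140.9   28.3]
198 [ 509.1 -152.5   27.   530.3 -149.7   28.   550.5 -147.4   27.5]
210 [ 509.7 -158.6   28.3  531.1 -156.1   28.3  551.5 -153.6   28.3]
222 [ 510.2 -165.5   28.   532.  -163.4   26.5  552.6 -160.3   28.2]
234 [ 510.8 -172.1   28.6  532.8 -169.8   27.7  553.9 -167.5   27.2]
246 [ 511.4 -179.2   28.5  533.7 -177.    27.4  554.8 -174.    28.3]
258 [ 511.8 -187.3   26.8  533.8 -178.4   39.1  556.2 -181.7   27.2]
270 [ 512.5 -194.3   27.7  533.6 -177.9   52.5  557.6 -189.4   26.7]
282 [ 513.  -202.6   26.8  533.4 -177.3   64.1  558.8 -197.    27. ]
294 [ 513.6 -211.3   25.7  533.5 -178.2   71.9  560.  -204.5   27.6]
```

View pics/w2.png

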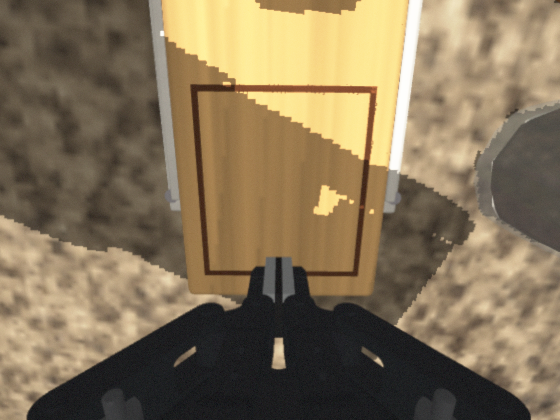

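```bash
python3 -c "
from h import *
np.set_printoptions(precision=1,suppress=True)
for t in ('w1','w2'):
  f=load(t)
  for v in range(250,300,6): print(t,v,world(f,[(272,v),(288,v)]).ravel())
print(r.sense()['qpos'],r.sense()['opening'])"
```

```text
w1 250 [ 523.4 -276.7    0.3  545.3 -274.4   -0.3]
w1 256 [ 524.4 -285.9    0.2  546.5 -283.5   -0.3]
w1 262 [ 516.4 -170.   240.3  524.3 -169.   240.6]
w1 268 [ 516.5 -169.7  247.   524.1 -169.2  246.2]
w1 274 [ 516.6 -169.8  252.4  523.9 -169.1  252.2]
w1 280 [ 516.7 -169.5  258.1  523.7 -168.8  257.9]
w1 286 [ 516.9 -170.5  261.4  523.6 -169.3  262. ]
w1 292 [ 516.9 -169.8  267.   523.5 -169.4  266.5]
w1 298 [ 516.9 -169.   272.5  523.  -167.1  274.2]
w2 250 [ 529.1 -180.1   27.1  537.8 -178.9   27.5]
w2 256 [ 529.5 -183.4   27.8  538.3 -182.3   27.9]
w2 262 [ 529.2 -178.1   45.1  537.1 -177.1   45.2]
w2 268 [ 529.3 -178.2   50.9  536.9 -177.2   51.1]
w2 274 [ 529.4 -177.8   57.3  536.7 -177.2   56.9]
w2 280 [ 529.6 -178.3   61.6  536.5 -177.2   62.1]
w2 286 [ 529.6 -178.1   66.9  536.4 -177.5   66.5]
w2 292 [ 529.8 -178.3   71.   536.3 -177.7   70.7]
w2 298 [ 529.8 -177.3   76.8  536.  -176.3   77.1]
[-0.3  0.5  1.9 -0.   0.7 -0.5] -0.0011246592589224333
```

The wrist view shows the whole fingertips above the board, ending near row 258. By depth the tip sits at about z≈40, which is roughly 9 mm above the reported TCP, not 22 mm below it. The stated tip offset doesn't hold here, so I'll go by what I measured: back off, then lower carefully while watching the force.

```bash
(python3 -m inch '[[0,0,0,-0.6,0,0,1],[0,0,0,-0.6,0,0,1],[0,0,0,-0.6,0,0,1],[0,0,0,0,0,0,1]]'; python3 -m inch '[[0,0,0,0,0,0.2,1],[0,0,0,0,0,0.2,1],[0,0,0,0,0,0,1]]'; python3 -m inch '[[0,0,0,0,0,0.2,1],[0,0,0,0,0,0.1,1],[0,0,0,0,0,0,1]]')|egrep 'eef|contact'
python3 -c "
from h import *
np.set_printoptions(precision=1,suppress=True)
f=snap('wrist','w3')
for v in range(250,275,3): print(v,world(f,[(272,v),(288,v)]).ravel())"
```

```text
eef_pos: [540.7, -236.7, 31.9]
contact_force: [1.1, 0.3, -0.5]
eef_pos: [538.6, -232.7, 20.2]
contact_force: [0.3, 0.7, 0.5]
eef_pos: [539.1, -232.5, 13.2]
contact_force: [-0.0, 1.0, 0.2]
250 [ 534.4 -228.5   -0.2  543.7 -227.5   -0.5]
253 [ 534.6 -230.1    0.5  543.9 -229.1    0.2]
256 [ 534.8 -232.6   -0.6  544.2 -231.3   -0.4]
259 [ 534.2 -223.1   21.9  542.1 -220.7   24.7]
262 [ 534.2 -222.2   27.   542.1 -221.3   26.8]
265 [ 534.3 -222.7   29.1  542.  -221.5   29.6]
268 [ 534.3 -222.    33.4  541.9 -221.2   33.1]
271 [ 534.4 -222.5   35.3  541.9 -221.5   35.5]
274 [ 534.5 -222.5   38.   541.7 -221.2   38.8]
```

```bash
(python3 -m inch '[[0,0,0,0,0,0.15,1],[0,0,0,0,0,0.15,1],[0,0,0,0,0,0,1]]'; python3 -m inch '[[0,0,0,0.2,0,0,1],[0,0,0,0.2,0,0,1],[0,0,0,0.1,0,0,1],[0,0,0,0.1,0,0,1]]';python3 -m inch '[[0,0,0,0.1,0,0,1],[0,0,0,0.1,0,0,1]]';python3 -m inch '[[0,0,0,0.1,0,0,1],[0,0,0,0.1,0,0,1]]')|egrep 'eef|contact'
```

```text
eef_pos: [539.3, -232.9, 5.9]
contact_force: [-0.1, 0.1, 0.1]
eef_pos: [537.8, -217.8, 6.6]
contact_force: [0.7, -1.9, -2.3]
eef_pos: [537.3, -213.1, 6.6]
contact_force: [1.1, -1.5, -1.1]
eef_pos: [536.7, -208.2, 6.6]
contact_force: [-0.2, -2.6, -0.1]
```

```bash
(python3 -m inch '[[0,0,0,0.1,0,0,1],[0,0,0,0.1,0,0,1],[0,0,0,0.1,0,0,1],[0,0,0,0.1,0,0,1]]';python3 -m inch '[[0,0,0,0.08,0,0,1],[0,0,0,0.08,0,0,1]]';python3 -m inch '[[0,0,0,0.04,0,0,1],[0,0,0,0.04,0,0,1]]';python3 -m inch '[[0,0,0,0.04,0,0,1],[0,0,0,0,0,0,1]]';python3 -m inch '[[0,0,0,0.04,0,0,1],[0,0,0,0,0,0,1]]')|egrep 'eef|contact'
```

```text
eef_pos: [535.4, -198.2, 6.6]
contact_force: [0.2, -3.7, 0.3]
eef_pos: [535.0, -194.2, 6.6]
contact_force: [0.1, -3.0, 0.8]
eef_pos: [534.8, -192.3, 6.6]
contact_force: [0.6, -3.9, 0.5]
eef_pos: [534.6, -191.3, 6.6]
contact_force: [0.9, -1.8, 1.9]
eef_pos: [534.5, -190.4, 6.6]
contact_force: [0.7, -3.3, 0.9]
```

```bash
(python3 -m inch '[[0,0,0,0.03,0,0,1],[0,0,0,0.03,0,0,1]]';python3 -m inch '[[0,0,0,0.03,0,0,1],[0,0,0,0.03,0,0,1]]';python3 -m inch '[[0,0,0,0.03,0,0,1],[0,0,0,0,0,0,1]]';python3 -m inch '[[0,0,0,0.03,0,0,1],[0,0,0,0,0,0,1]]')|egrep 'eef|contact'
```

```text
eef_pos: [534.4, -189.6, 6.6]
contact_force: [-0.8, -12.5, -0.7]
eef_pos: [534.2, -189.5, 6.7]
contact_force: [-2.9, -21.8, -1.1]
eef_pos: [534.2, -189.5, 6.7]
contact_force: [-2.9, -20.4, -0.8]
eef_pos: [534.2, -189.5, 6.8]
contact_force: [-3.2, -25.9, -1.1]
```

The force jumped to 26 N with no further motion, so the board is home. Next I'll back off, rise and approach the knob.

```bash
(python3 -m inch '[[0,0,0,-0.4,0,0,1],[0,0,0,-0.4,0,0,1],[0,0,0,0,0,1,0.4],[0,0,0,0,0,-1,0.4],[0,0,0,0,0,-1,0.4],[0,0,0,0,0,-1,0.4],[0,0,0,0,0,-1,0.4],[0,0,0,0,0,-1,0.4]]' --help >/dev/null 2>&1; python3 -c "
from rig import r; s=r.sense(); print(s['clock'],s['eef_pos'])")
```

```text
10.2167 [ 534.18561934 -189.45049562    6.84195955]
```

That call contained a mistyped row (+z), but it was refused and nothing moved. Here are the correct rows.

```bash
(python3 -m inch '[[0,0,0,-0.4,0,0,1],[0,0,0,-0.4,0,0,1],[0,0,0,0,0,-1,1],[0,0,0,0,0,-1,1],[0,0,0,0,0,-1,1],[0,0,0,0,0,-1,1],[0,0,0,0,0,-1,1],[0,0,0,0,0,-1,1]]'; python3 -m inch '[[0,0,0,0,0,-1,0.4],[0,0,0,0,0,-0.5,0.4],[0,0,0.0245,0,0,0,0.4],[0,0,0,1,0,0,0.4],[0,0,0,1,0,0,0.4],[0,0,0,1,0,0,0.4],[0,0,0,1,0,0,0.4],[0,0,0,0,0,0,0.4]]')
python3 - <<'E'
from h import *
f=snap('wrist','w4')
E
```

```text
clock: 10.88
eef_pos: [535.8, -205.4, 157.5]
tcp_rot: [-3.141, -0.001, 1.693]
contact_force: [-0.2, 0.5, 0.5]
opening: -0.0
grasp_force: 0.0
clock: 11.55
eef_pos: [530.9, -102.3, 193.7]
tcp_rot: [-3.14, -0.002, 1.617]
contact_force: [-0.2, -0.7, -0.7]
opening: 0.604
grasp_force: 0.0
```

View pics/w4.png

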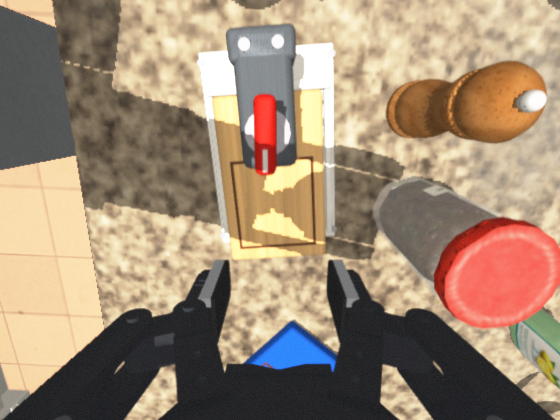

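The wrist view shows the board home, with its inner edge at y≈92 against the stop and its outer end at y≈255. The red bar runs from (265,95) to (265,172), and the open fingers are at (215,265) and (343,265).

Run:
```python
from h import *
np.set_printoptions(precision=1,suppress=True)
f=load('w4')
p=f['pixels'].astype(int); m=(p[...,0]>120)&(p[...,1]<80)&(p[...,2]<80); m[185:]=0; m[:,300:]=0
v,u=np.nonzero(m); P=world(f,np.c_[u,v]); T=P[(P[:,2]>143)&(P[:,2]<157)]
R=cv2.minAreaRect(T[:,:2].astype(np.float32));print(len(P),len(T),T.mean(0),R,cv2.boxPoints(R))
o=world(f,[(231.5,259),(325,255)],28); t=world(f,[(224,240),(331,236)],19); e=np.array([-.12,.993])
print('outer',o,'rail',t, (t.mean(0)-o.mean(0))[:2]@e)
for v in (262,268,280): print(world(f,[(226,v),(332,v)]).ravel())
s=r.sense(); print(s['eef_pos'],s['tcp_rot'],s['qpos'],s['wrist_torque'])
```

```text
1509 1502 [518.8 -32.6 149.1] ((518.7796020507812, -35.25361633300781), (13.769372940063477, 48.14088439941406), 2.9329135417938232) [[510.7 -11.6]
 [513.1 -59.6]
 [526.9 -58.9]
 [524.4 -10.9]]
outer [[ 479.2 -183.1   28. ]
 [ 587.2 -173.    28. ]] rail [[ 469.2 -163.4   19. ]
 [ 593.6 -152.7   19. ]] 20.02220080737409
[504.  -93.  206.9 556.5 -90.6 206.9]
[504.5 -94.7 209.9 555.5 -90.7 213. ]
[ 504.6 -100.5  211.4  555.8  -96.3  214.5]
[ 531.3 -104.   193.8] [-3.1 -0.   1.6] [-0.2  0.3  1.8  0.   1.  -0.2] [0.  0.  0.1]
```

```bash
(python3 -m inch '[[0,0,0,0.917,-0.12,0,0.4],[0,0,0,0.917,-0.12,0,0.4],[0,0,0,0.917,-0.12,0,0.4],[0,0,0,0,0,0,0.4],[0,0,0,0,0,0,0.4]]')
python3 - <<'E'
from h import *
f=snap('wrist','w5')
E
```

```text
clock: 12.02
eef_pos: [519.7, -37.5, 194.0]
tcp_rot: [-3.141, 0.0, 1.617]
contact_force: [-0.0, -0.6, 0.2]
opening: 0.602
grasp_force: 0.0
```

View pics/w5.png

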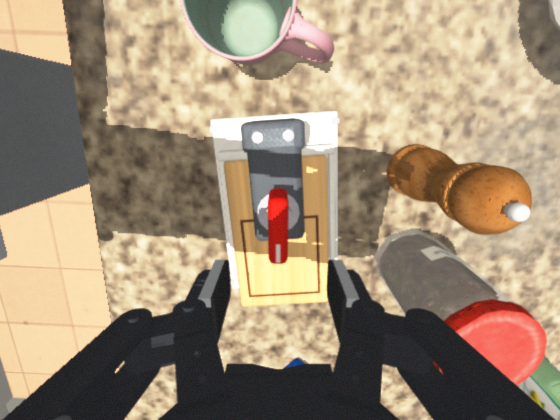

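The bar at column 278 is centred between the fingers (230 and 328). Descending.

```bash
cat > s.py <<'E'
from rig import r
import numpy as np
np.set_printoptions(precision=3,suppress=True)
s=r.sense(); print(round(s['clock'],2),'p',s['eef_pos'].round(1),'rot',np.array(s['tcp_rot']).round(3),'F',s['contact_force'].round(1),'T',s['wrist_torque'],'g',round(float(s['grasp_force']),1),round(float(s['opening']),3),'q6',s['qpos'][5].round(3),'e6',s['joint_efforts'][5].round(3))
E
(python3 -m inch '[[0,0,0,0.08,-0.03,0.8,0.4],[0,0,0,0,0,0.8,0.4],[0,0,0,0,0,0.8,0.4],[0,0,0,0,0,0,0.4]]' >/dev/null; python3 s.py
python3 -m inch '[[0,0,0,0,0,0.4,0.4],[0,0,0,0,0,0.4,0.4],[0,0,0,0,0,0,0.4]]'>/dev/null; python3 s.py
python3 -m inch '[[0,0,0,0,0,0.24,0.4],[0,0,0,0,0,0,0.4],[0,0,0,0,0,0,0.4]]'>/dev/null; python3 s.py)
```

```text
12.4 p [516.8 -36.7 130.9] rot [-3.136 -0.     1.615] F [-0.8  0.3  0.3] T [-0.009  0.081  0.043] g 0.0 0.606 q6 -0.117 e6 0.006
12.65 p [518.4 -36.  112.9] rot [-3.14  -0.     1.615] F [-0.3 -0.2  0.1] T [-0.007  0.001 -0.069] g 0.0 0.6 q6 -0.117 e6 -0.008
12.9 p [519.  -35.6 108.2] rot [3.141 0.    1.616] F [-0.3  0.4 -0.5] T [ 0.014 -0.047 -0.009] g 0.0 0.598 q6 -0.116 e6 -0.002
```

```bash
python3 -m inch '[[0,0,0,0,0,0,1],[0,0,0,0,0,0,1],[0,0,0,0,0,0,1],[0,0,0,0,0,0,1]]' 50 >/dev/null; python3 s.py
python3 -m inch '[[0,0,0,0,0,0,1],[0,0,0,0,0,0,1]]' >/dev/null; python3 s.py
python3 -m inch '[[0,0,0.02,0,0,0,1],[0,0,0.02,0,0,0,1]]' >/dev/null; python3 s.py
python3 -m inch '[[0,0,0.02,0,0,0,1],[0,0,0.02,0,0,0,1]]' >/dev/null; python3 s.py
python3 -c "
from h import *
snap('scene','s1')"
```

```text
13.23 p [519.1 -35.6 108.7] rot [3.141 0.    1.616] F [-1.9  0.1  3.9] T [0.057 0.266 0.053] g 48.7 0.207 q6 -0.116 e6 0.006
13.4 p [519.1 -35.6 108.7] rot [3.141 0.    1.616] F [-1.1 -1.3  5.4] T [ 0.026  0.297 -0.004] g 48.7 0.214 q6 -0.116 e6 0.006
13.57 p [519.  -35.6 108.7] rot [3.141 0.    1.488] F [-1.4 -0.6  6.3] T [0.026 0.332 0.209] g 48.8 0.215 q6 0.012 e6 -1.265
13.73 p [518.8 -35.6 108.7] rot [3.142 0.    1.362] F [-3.3 -0.4  5.9] T [0.066 0.441 0.205] g 48.9 0.212 q6 0.138 e6 -1.041
```

```bash
cat > t.py <<'E'
from rig import r
import numpy as np
s=r.sense(); T=s['wrist_torque']; y=np.array(s['tcp_rot'])[2]; q=s['qpos'][5]; 
l=f"{q:.4f} {T[2]:.3f} {y:.3f} {s['clock']:.2f} {s['grasp_force']:.0f} {s['joint_efforts'][5]:.3f}"
print(l); open('log.txt','a').write(l+'\n')
E
i() { :; }; unset -f i
python3 -m inch '[[0,0,0.02,0,0,0,1]]' >/dev/null; python3 t.py
python3 -m inch '[[0,0,0.02,0,0,0,1]]' >/dev/null; python3 t.py
python3 -m inch '[[0,0,0.02,0,0,0,1]]' >/dev/null; python3 t.py
python3 -m inch '[[0,0,0.02,0,0,0,1]]' >/dev/null; python3 t.py
python3 -m inch '[[0,0,0.02,0,0,0,1]]' >/dev/null; python3 t.py
python3 -m inch '[[0,0,0.02,0,0,0,1]]' >/dev/null; python3 t.py
python3 -m inch '[[0,0,0.02,0,0,0,1]]' >/dev/null; python3 t.py
python3 -m inch '[[0,0,0.02,0,0,0,1]]' >/dev/null; python3 t.py
python3 -m inch '[[0,0,0.02,0,0,0,1]]' >/dev/null; python3 t.py
python3 -m inch '[[0,0,0.02,0,0,0,1]]' >/dev/null; python3 t.py
python3 -m inch '[[0,0,0.02,0,0,0,1]]' >/dev/null; python3 t.py
python3 -m inch '[[0,0,0.02,0,0,0,1]]' >/dev/null; python3 t.py
```

```text
0.1979 0.228 1.302 13.87 49 -1.610
0.2633 0.165 1.236 13.95 49 -1.210
0.3264 0.250 1.173 14.03 49 -1.055
0.3892 0.229 1.110 14.12 49 -1.040
0.4521 0.186 1.047 14.20 49 -1.038
0.5149 0.229 0.985 14.28 49 -1.038
0.5778 0.253 0.922 14.37 49 -1.038
0.6406 0.242 0.859 14.45 49 -1.037
0.7034 0.179 0.796 14.53 49 -1.037
0.7663 0.184 0.733 14.62 49 -1.037
0.8291 0.215 0.670 14.70 49 -1.037
0.8920 0.225 0.607 14.78 49 -1.036
```

```bash
python3 -m inch '[[0,0,0.02,0,0,0,1]]' >/dev/null; python3 t.py
python3 -m inch '[[0,0,0.02,0,0,0,1]]' >/dev/null; python3 t.py
python3 -m inch '[[0,0,0.02,0,0,0,1]]' >/dev/null; python3 t.py
python3 -m inch '[[0,0,0.02,0,0,0,1]]' >/dev/null; python3 t.py
python3 -m inch '[[0,0,0.02,0,0,0,1]]' >/dev/null; python3 t.py
python3 -m inch '[[0,0,0.02,0,0,0,1]]' >/dev/null; python3 t.py
python3 -m inch '[[0,0,0.02,0,0,0,1]]' >/dev/null; python3 t.py
python3 -m inch '[[0,0,0.02,0,0,0,1]]' >/dev/null; python3 t.py
python3 -m inch '[[0,0,0.02,0,0,0,1]]' >/dev/null; python3 t.py
python3 -m inch '[[0,0,0.02,0,0,0,1]]' >/dev/null; python3 t.py
python3 -m inch '[[0,0,0.02,0,0,0,1]]' >/dev/null; python3 t.py
python3 -m inch '[[0,0,0.02,0,0,0,1]]' >/dev/null; python3 t.py
```

```text
0.9547 0.203 0.545 14.87 49 -1.036
1.0176 0.187 0.482 14.95 49 -1.036
1.0804 0.201 0.419 15.03 49 -1.035
1.1433 0.252 0.356 15.12 49 -1.035
1.2061 0.253 0.293 15.20 49 -1.035
1.2689 0.208 0.230 15.28 49 -1.035
1.3317 0.238 0.167 15.37 49 -1.000
1.3945 0.226 0.105 15.45 49 -0.969
1.4573 0.253 0.042 15.53 49 -0.970
1.5201 0.273 -0.021 15.62 49 -0.967
1.5829 0.284 -0.084 15.70 49 -0.964
1.6458 0.283 -0.147 15.78 49 -0.961
```

Touch shows clearly in the joint-6 effort: a step of +0.066 at q6≈1.31, followed by the expected slope. The target is q6 ≈ 2.88, a quarter turn on and inside the joint range.

```bash
python3 -m inch '[[0,0,0.02,0,0,0,1],[0,0,0.02,0,0,0,1],[0,0,0.02,0,0,0,1],[0,0,0.02,0,0,0,1],[0,0,0.02,0,0,0,1],[0,0,0.02,0,0,0,1],[0,0,0.02,0,0,0,1],[0,0,0.02,0,0,0,1]]' >/dev/null; python3 t.py
python3 -m inch '[[0,0,0.02,0,0,0,1],[0,0,0.02,0,0,0,1],[0,0,0.02,0,0,0,1],[0,0,0.02,0,0,0,1]]' >/dev/null; python3 t.py
python3 -m inch '[[0,0,0.02,0,0,0,1],[0,0,0.02,0,0,0,1],[0,0,0.02,0,0,0,1],[0,0,0.02,0,0,0,1]]' >/dev/null; python3 t.py
python3 s.py
```

```text
2.1484 0.313 -0.650 16.45 49 -0.937
2.3997 0.293 -0.901 16.78 49 -0.927
2.6510 0.322 -1.152 17.12 49 -0.916
17.12 p [518.6 -33.5 108.7] rot [-3.141  0.003 -1.152] F [-2.8 12.9  8.2] T [2.301 0.496 0.322] g 49.0 0.21 q6 2.651 e6 -0.916
```

```bash
python3 -m inch '[[0,0,0.02,0,0,0,1],[0,0,0.02,0,0,0,1]]' >/dev/null; python3 t.py
python3 -m inch '[[0,0,0.02,0,0,0,1]]' >/dev/null; python3 t.py
python3 -m inch '[[0,0,0.012,0,0,0,1],[0,0,0,0,0,0,1],[0,0,0,0,0,0,1],[0,0,0,0,0,0,1]]' >/dev/null; python3 t.py
python3 -m inch '[[0,0,0,0,0,0,0.4],[0,0,0,0,0,0,0.4],[0,0,0,0,0,0,0.4],[0,0,0,0,0,0,0.4],[0,0,0,0,0,0,0.4]]' >/dev/null; python3 s.py
python3 -m inch '[[0,0,0,0,0,-0.4,0.4],[0,0,0,0,0,-0.6,0.4],[0,0,0,0,0,-1,0.4],[0,0,0,0,0,-1,0.4],[0,0,0,0,0,-1,0.4],[0,0,0,0,0,0,0.4]]' >/dev/null; python3 s.py
python3 - <<'E'
from h import *
f=snap('wrist','w6')
np.set_printoptions(precision=1,suppress=True)
p=f['pixels'].astype(int); m=(p[...,0]>120)&(p[...,1]<80)&(p[...,2]<80)
v,u=np.nonzero(m); P=world(f,np.c_[u,v]); T=P[(P[:,2]>143)&(P[:,2]<157)&(np.hypot(P[:,0]-519,P[:,1]+35)<40)]
R=cv2.minAreaRect(T[:,:2].astype(np.float32));print(len(T),R,cv2.boxPoints(R))
E
```

```text
2.7767 0.340 -1.278 17.28 49 -0.912
2.8395 0.378 -1.341 17.37 49 -0.910
2.8743 0.204 -1.376 17.70 49 0.226
18.12 p [518.9 -35.8 108.1] rot [-3.142 -0.    -1.375] F [0.4 0.3 0.1] T [-0.029 -0.009 -0.045] g 0.0 0.6 q6 2.875 e6 0.0
18.62 p [521.7 -35.9 213.5] rot [-3.134 -0.002 -1.375] F [ 1.6 -0.4  1.1] T [-0.027 -0.077 -0.02 ] g 0.0 0.6 q6 2.875 e6 -0.0
953 ((518.688232421875, -35.04138946533203), (13.654263496398926, 49.10975646972656), 13.083292007446289) [[506.5 -12.7]
 [517.6 -60.5]
 [530.9 -57.4]
 [519.8  -9.6]]
```

View pics/w6.png

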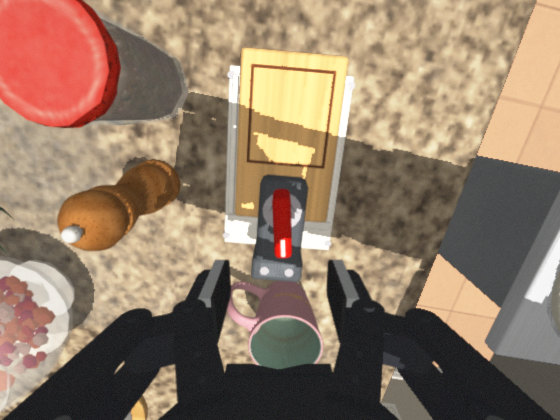

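The wrist view shows the knob released and centred, with the bar at (283,222) turned about 170° in total. The board is home against the stop, and the mug, mill and jar are undisturbed.

```bash
python3 -c "
from rig import r; print(r.sign_off())"
```

```text
the job is handed in; nothing more can be done
None
```

I pushed the board home against the end stop and tightened the knob about a quarter turn (1.56 rad) past touch, then let go. The mill, jar and mug were left undisturbed, and the job is handed in; no verdict was returned.

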